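Fetch the round blank from behind the oil can and load it in the V cradle

ROBOT

A 6-joint arm with a two-finger parallel gripper is mounted at the origin on the work surface. World frame = base frame: x ahead of the robot, y to its left, z up, the work surface at z = 0. Lengths are in m, angles in rad, forces in N, time in s.
With the tool pointing down it reaches from about 0.35 to 0.975 m from the base axis. Payload 4.9 kg.
Tool frame: the origin (TCP) lies on the centre line of the jaws, within the pads' length; the fingertips stand 14 mm ahead of it and the grasp point (between the pads) lies 5 mm behind it; z points along the fingers, y is the line along which they close (so a half turn about z gives the same grasp; the last joint's range is limited). The gripper opens to 85 mm and grips with 20 to 120 N. Pads are 22 mm wide; open, the fingers measure 114 mm over their backs; the gripper's body (76 mm by 85 mm) begins 54 mm behind the grasp point. The pads swing forward as they close: fully open they stand 13 mm farther back than shut.
Start: joints at [-1.224, 0.053, 1.613, -0, 1.476, -0.119], TCP at [0.281, -0.558, 0.222] pointing down, gripper open.
Joint ranges: [-3.01, 3.01], [-1.01, 2.22], [0.06, 2.58], [-1.02, 4.17], [0.09, 2.62], [-3.14, 3.14]. Speed limits (rad/s): [2.57, 2.57, 3.14, 3.14, 3.14, 3.14].

INTERFACE

Orientations are given as a unit quaternion [w, x, y, z].
In Python, from plant import * gives the robot as it stands.
- The arm moves only by the tool send_rows, never from a script. Its argument "steps" is a list of rows, each an object with "translation": the shift along the tool's x, y, z in cm, a list of three; "delta_rot": the turn, a rotation vector about the tool's x, y, z in rad, a list of three; "jaw": the finger opening in cm, from 0 to 8.54. In form: [{"translation": [dx, dy, dz], "delta_rot": [rx, ry, rz], "jaw": jaw}, ...]. A call has exactly 8 rows; each row is the pose to reach, as a shift and turn from the pose commanded when the call began, along the tool's axes at that moment; what a row does not reach only later rows make up. A row lasts 1/10 s, in which the tool goes at most 50 mm and 8.59 degrees, less where a joint would pass 70% of its speed; a pose out of reach is approached as far as the arm can. A call with a gripper value outside its range is refused whole. The fingers move at their own pace and stop on an object; the grip force is fixed at half the most. Time passes only in rows, so rows that repeat a pose let the fingers close, or fill a call up. It gives the time, the measured TCP pose, the force, the opening and the grip force at its end, in the units of the state.
- state(): the state, without advancing time (a new reading comes with each control period).
- grab_frame(name): name is "scene" or "top"; returns a dict with "pixels" (400x640x3 uint8, blue, green, red), "range_z" (400x640 float32, m along the optical axis (not along the pixel's ray), 0 where there is no reading), "fx", "fy", "cx", "cy" (pixels), "rvec" (rotation vector, rad) and "tvec" (3), from world to camera coordinates, as OpenCV has them. Camera axes: x right, y down, z forward; pixel columns grow to the right and rows downward; lengths in m; the calibration is good to about 2 mm. A picture is of the moment at which its call begins.
- job_done(): hands the job in; it is judged then, once.
The state is a dict: "time": time; "joint_pos": joint angles; "joint_vel": joint speeds; "joint_efforts": joint torques, N m; "tool_pos": TCP position; "tool_rot": TCP orientation; "contact_force": force on the tool from outside, world axes, zero at the start; "ft_torque": the same for the moment, N m; "gripper_width": opening from 0.0 (shut) to 1.0 (fully open); "grasp_force": force on a finger pad.
Only numpy, scipy, OpenCV 4.12 (cv2) and the standard library are available. Lean on these libraries where they do the work, as an engineer would, in place of code of your own. Each camera call takes 0.05 s, during which the arm holds its last target. There are 200 camera calls.

TASK

The round wooden blank lies in one lane of the low plywood rack, shut in by the metal oil can standing in front of it: first stand the can upright on the pale grey tile, leaving the blank where it lies until the can is off. Then draw the round blank out of the rack and lay it in the V cradle, down on both flanks and pushed along until its end is fully home against the steel stop. Leave the square batten, the glue bottle and the cork sanding block where they are.

Things in the scene. Friction and masses are not known exactly. Their poses are not given: they have to be found in the camera images.
- blank_center (a point): centre of the round wooden blank: plain pale wood cylinder, 40 mm diameter, 160 mm long, 0.12 to 0.2 kg, lying level; its x axis is the cylinder's axis. At the start about 55 mm of its front end stick out of the mouth of one lane of the rack (left or right lane), the rest lies under the rack's roof. It slides freely, and can come out only along the lane, through the mouth.
- can_center (a point): centre (half-way up) of the upright bare-metal oil can: 56 mm diameter, 110 mm high, the top 13 mm narrowing to 50 mm; 0.25 to 0.5 kg; z is its upright axis. At the start it stands on the bench in front of the blank's end, its side some 4 to 16 mm from it.
- rack: low plywood pigeonhole rack fixed to the bench, 120 mm deep (x) by 230 mm wide (y) by 64 mm high; origin under its centre, on the bench. Two lanes along its x axis, centred at y = -55 and y = +55 mm, each 60 mm wide and 46 mm high, floor 12 mm above the bench, roofed, closed at the back (x = +48 mm), open at the mouth (x = -60 mm), which faces the robot's side (-x).
- cradle: dark wooden V cradle fixed to the bench, 72 mm wide; origin under the V's centre, on the bench. 90 degree V along x, open end at x = -50 mm, face of the upright steel stop (80 mm high) at x = +50. Apex 20 mm, flank tops 44 mm above the bench. Seated, the blank has its axis at y = 0, 48 mm above the bench, centre at x = -30, and sticks 60 mm out of the open end, where it can be held.
- tile: square pale grey tile, 150 x 150 x 10 mm, fixed flat on the bench; origin under its centre, on the bench; x and y along its edges.
- batten_center (a point): bystander: centre of the square wooden batten, 40 x 40 x 160 mm, lying in the rack's other lane with about 55 mm of its front end sticking out; x along its length.
- glue_center (a point): bystander: centre of the white glue bottle, 64 mm diameter, 170 mm high, standing upright.
- sander_center (a point): bystander: centre of the cork sanding block, 120 (x) x 70 x 35 mm, lying on the bench.
There are look-alikes about, which are no part of the job. What is meant by the part that bears can_center is not yellow, and is the larger of those in its own colour. What is shaped like the part that bears blank_center but purple is not meant.

How it is judged:
By the outcome, as a careful person would: the job done as asked, in the order asked, and still so for the second after the job is handed in, with the robot touching nothing.
It also fails if it takes over 69 s, if anything falls off the work surface, if the arm or the gripper's body presses on something with over 40 N, if the wrist force passes 120 N, or if a joint passes its speed limit or range.

## Working session

There is one attempt and no reset: what is moved stays moved. The work goes in short steps, Python scripts to look and compute and a tool call to move; the robot and the scene stay as the last step left them, time stands still between calls to the robot, and variables do not carry over. Pictures are saved under pics/ and viewed, at most 10 in all, crops included, and the job is handed in when it is done.

Besides the shell and the picture viewer there is one more tool, called after "Call:" as a command line: name --argument value ..., lists and objects as JSON in quotes. send_rows: Moves the arm, as the interface text tells. Its arguments: {"type":"object","properties":{"steps":{"type":"array","items":{"type":"object","properties":{"translation":{"type":"array","items":{"type":"number"}},"delta_rot":{"type":"array","items":{"type":"number"}},"jaw":{"type":"number"}}}}},"required":["steps"]}

```bash
mkdir -p pics; ls; cat > h.py <<'E'
import numpy as np, cv2
from plant import *
def grab(n):
    f=grab_frame(n); np.savez(n+'.npz',**{k:np.asarray(v) for k,v in f.items()}); return f
def cloud(f):
    R=cv2.Rodrigues(np.array(f['rvec'],float))[0]; t=np.array(f['tvec'],float).reshape(3)
    z=np.asarray(f['range_z'],float); v,u=np.mgrid[:z.shape[0],:z.shape[1]]
    P=np.stack([(u-f['cx'])/f['fx']*z,(v-f['cy'])/f['fy']*z,z],-1)
    W=(P-t)@R; W[z<=0]=np.nan; return W
E
python3 - <<'E'
from h import *
for n in('scene','top'):
    f=grab(n); cv2.imwrite(f'pics/{n}0.png',f['pixels']); W=cloud(f)
    R=cv2.Rodrigues(np.array(f['rvec'],float))[0]; print(n,-R.T@np.array(f['tvec']).reshape(3),f['fx'],R[2])
s=state();print(s)
E
```

```text
pics
scene [ 1.04255465 -0.44610037  1.03187186] 394.0145389423217 [-0.38747783  0.43624257 -0.8121289 ]
top [0.5088595  0.06146179 1.15595838] 378.5770928943175 [ 0.04898172 -0.00416637 -0.99879099]
{'time': 0.1, 'joint_pos': array([-1.22397583e+00,  5.33240974e-02,  1.61416567e+00,  1.15620884e-05,
        1.47600617e+00, -1.18995686e-01]), 'joint_vel': array([ 0.00032771, -0.00057993, -0.0023012 , -0.00168707,  0.00023756,
        0.00085091]), 'joint_efforts': array([ 7.33581655e-04, -3.94904852e+01, -3.71362782e+01, -8.14129248e-05,
        3.85518040e-03, -3.77232112e-06]), 'tool_pos': array([ 0.280525  , -0.55785085,  0.22066   ]), 'tool_rot': array([-9.46124744e-04,  9.72998986e-01,  2.30807426e-01, -1.02451838e-04]), 'contact_force': array([0.11601201, 0.18974645, 0.20290936]), 'ft_torque': array([ 0.05083003, -0.02001591, -0.0135468 ]), 'grasp_force': 0.0, 'gripper_width': 0.997046790007765}
```

View pics/scene0.png

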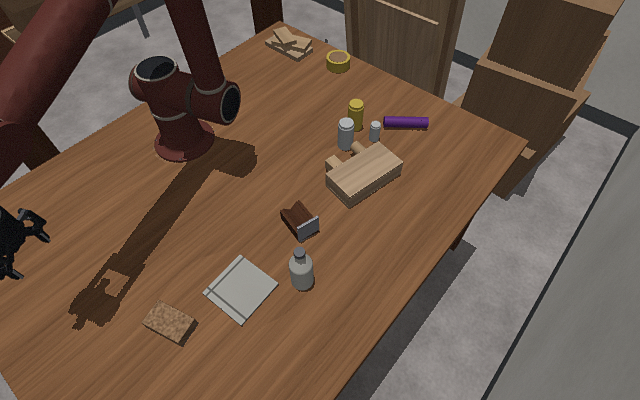

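View pics/top0.png

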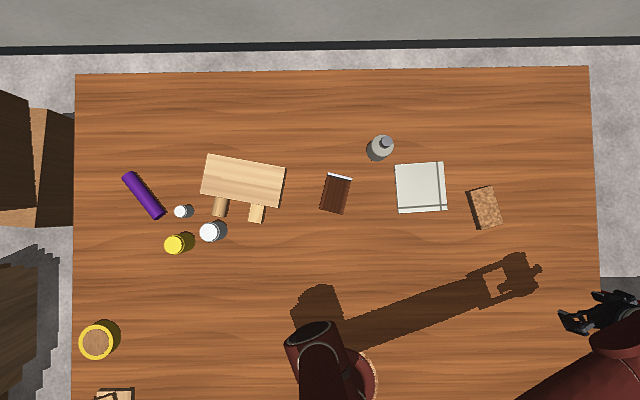

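Top view: the blank sticks out of the left lane at (220,207), with the metal can in front at (210,232). The small look-alike is at (182,211), the yellow one at (175,244), and the batten at (257,213). The cradle is at (336,193) with its stop at (340,176), the tile at (420,187), the glue at (381,147) and the sander at (484,207).

```bash
python3 - <<'E'
from h import *
def ld(n): 
    d=np.load(n+'.npz'); return {k:d[k] for k in d}
S,T=ld('scene'),ld('top'); WS,WT=cloud(S),cloud(T)
def top(W,box,zl,zh):
    (u0,v0,u1,v1)=box; P=W[v0:v1,u0:u1].reshape(-1,3); P=P[(P[:,2]>zl)&(P[:,2]<zh)]; return P
def rect(nm,P):
    r=cv2.minAreaRect((P[:,:2]*1000).astype(np.float32)); print(nm,len(P),'z',np.median(P[:,2]).round(4),'c',np.round(r[0],1),'sz',np.round(r[1],1),'ang',round(r[2],2))
for W,n,B in((WT,'top',dict(can=(195,215,230,248),rack=(195,148,292,215),tile=(390,155,455,220),blank=(208,192,232,222),batten=(246,200,270,228),cradle=(312,165,360,220),small=(170,200,196,222),glue=(360,128,400,165),sander=(460,180,505,235),bench=(300,230,400,280))),
             (WS,'scene',dict(can=(335,115,357,152),rack=(322,145,408,210),tile=(200,250,282,328),blank=(345,140,372,160),batten=(322,152,345,175),cradle=(275,195,325,245),small=(368,120,384,144),glue=(285,245,318,295),sander=(140,298,200,345),bench=(200,180,260,240)))):
    for k,z in dict(can=(.104,.125),rack=(.055,.075),tile=(.004,.016),blank=(.03,.057),batten=(.03,.057),cradle=(.012,.05),small=(.04,.1),glue=(.14,.19),sander=(.025,.045),bench=(-.02,.02)).items():
        P=top(W,B[k],*z); 
        if len(P)>5: rect(n+' '+k,P)
P=top(WT,(312,165,360,220),.05,.1);rect('stop',P)
# crops
a=cv2.resize(T['pixels'][140:255,165:365],(800,460),interpolation=cv2.INTER_CUBIC); cv2.imwrite('pics/t1.png',a)
E
```

```text
top can 260 z 0.1101 c [463.6 355.4] sz [47.6 46.8] ang 89.53
top rack 3311 z 0.0644 c [588.2 274.6] sz [231.  161.4] ang 78.7
top tile 2521 z 0.0104 c [ 582.5 -265.6] sz [194.8 195.7] ang 88.91
top blank 259 z 0.0488 c [533.4 343.9] sz [38.  56.4] ang 76.87
top batten 267 z 0.052 c [512.1 234.9] sz [40.7 54.1] ang 78.87
top cradle 834 z 0.0386 c [561.7   2.9] sz [ 71.8 100.4] ang 74.85
top small 162 z 0.0711 c [522.4 447. ] sz [34.4 34.4] ang 49.88
top glue 114 z 0.1698 c [ 694.3 -130.3] sz [29.  27.2] ang 86.94
top sander 994 z 0.0354 c [ 516.4 -446.2] sz [120.1  72. ] ang 14.66
top bench 4977 z 0.0004 c [381.1 -41.1] sz [302.  148.9] ang 88.91
scene can 130 z 0.1086 c [463.1 355.2] sz [46.  50.5] ang 64.42
scene rack 2116 z 0.063 c [587.3 273.7] sz [233.6 168.2] ang 77.29
scene tile 2781 z 0.0091 c [ 581.1 -253. ] sz [215.6 225.2] ang 40.46
scene blank 151 z 0.0465 c [516.7 342.9] sz [34.3 73.9] ang 80.31
scene batten 154 z 0.0509 c [506.4 233.6] sz [42.7 49. ] ang 82.45
scene cradle 721 z 0.0356 c [ 5.657e+02 -1.000e-01] sz [ 73.6 110.8] ang 74.58
scene small 138 z 0.0642 c [546.9 423. ] sz [ 34.8 102.3] ang 48.34
scene glue 143 z 0.1685 c [ 695.8 -131.8] sz [27.8 28.3] ang 58.61
scene sander 1281 z 0.0338 c [ 516.6 -448.1] sz [121.8  70.4] ang 15.03
scene bench 3589 z -0.001 c [347.5 -99.7] sz [199.  253.8] ang 45.79
stop 97 z 0.0795 c [613.6 -10.6] sz [70.9  8.4] ang 75.32
```

View pics/t1.png

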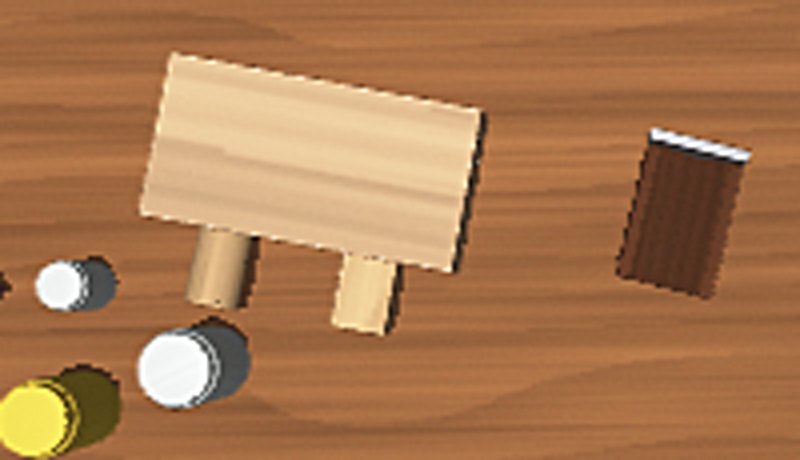

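The crop shows the blank running square out of the left lane. The big metal can stands in front of it, with the yellow one close beside that, so I'll close the jaws along the lane above the blank. Next I need tile, yellow can and axis figures, then the first move.

```bash
cat >> h.py <<'E'
def ld(n): 
    d=np.load(n+'.npz'); return {k:d[k] for k in d}
def top(W,box,zl,zh):
    (u0,v0,u1,v1)=box; P=W[v0:v1,u0:u1].reshape(-1,3); return P[(P[:,2]>zl)&(P[:,2]<zh)]
def rect(nm,P):
    r=cv2.minAreaRect((P[:,:2]*1000).astype(np.float32)); print(nm,len(P),'z',np.median(P[:,2]).round(4),'c',np.round(r[0],1),'sz',np.round(r[1],1),'ang',round(r[2],2))
from scipy.spatial.transform import Rotation as Ro
def go(p,yaw):
    "tool-frame shift (cm) and rotvec to world TCP p with tool down, tool x at yaw deg"
    s=state(); q=s['tool_rot']; R=Ro.from_quat([q[1],q[2],q[3],q[0]]); a=np.radians(yaw)
    X=np.array([np.cos(a),np.sin(a),0]); Z=np.array([0,0,-1.]); G=Ro.from_matrix(np.c_[X,np.cross(Z,X),Z])
    print('t',round(s['time'],2),'pos',s['tool_pos'].round(4),'F',np.round(s['contact_force'],1),'w',round(s['gripper_width']*85.4,1),'g',round(s['grasp_force'],1))
    print('translation cm',(R.inv().apply(np.array(p)-s['tool_pos'])*100).round(2),'rot',(R.inv()*G).as_rotvec().round(3))
E
python3 - <<'E'
from h import *
S,T=ld('scene'),ld('top'); WS,WT=cloud(S),cloud(T)
rect('tile',top(WT,(394,160,450,216),.0065,.0145)); P=top(WT,(394,160,450,216),.0065,.0145); print(np.median(P,0))
rect('tileS',top(WS,(203,253,279,325),.006,.0145))
rect('rack',top(WT,(195,148,292,215),.060,.07))
rect('yellow',top(WT,(160,230,198,258),.06,.2))
rect('blank',top(WT,(208,192,232,222),.02,.057))
P=top(WT,(208,199,232,222),.044,.057); d=np.linalg.svd(P[:,:2]-P[:,:2].mean(0))[2][0];print(P.mean(0),np.degrees(np.arctan2(d[1],d[0])))
go([.4636,.3554,.2],78.7)
E
```

```text
tile 2282 z 0.0105 c [ 582.1 -258.8] sz [152.8 160.7] ang 1.58
[ 0.58142269 -0.25955782  0.01054554]
tileS 2587 z 0.0092 c [ 582.8 -261.5] sz [151.8 149.9] ang 2.93
rack 3239 z 0.0645 c [608.5 270.6] sz [230.8 120.3] ang 78.43
yellow 409 z 0.1084 c [430.8 451.9] sz [54.2 52.3] ang 46.26
blank 260 z 0.0488 c [533.4 343.9] sz [38.  56.4] ang 76.87
[0.53122314 0.34417169 0.04962134] 162.60187833060044
t 0.1 pos [ 0.2805 -0.5579  0.2207] F [0.1 0.2 0.2] w 85.1 g 0.0
translation cm [ 57.38 -73.37   2.22] rot [-0.002 -0.001 -0.908]
```

Call:
send_rows --steps '[{"translation":[57.4,-73.4,-3],"delta_rot":[0,0,-0.908],"jaw":8.5},{"translation":[57.4,-73.4,-3],"delta_rot":[0,0,-0.908],"jaw":8.5},{"translation":[57.4,-73.4,-3],"delta_rot":[0,0,-0.908],"jaw":8.5},{"translation":[57.4,-73.4,-3],"delta_rot":[0,0,-0.908],"jaw":8.5},{"translation":[57.4,-73.4,-3],"delta_rot":[0,0,-0.908],"jaw":8.5},{"translation":[57.4,-73.4,-3],"delta_rot":[0,0,-0.908],"jaw":8.5},{"translation":[57.4,-73.4,-3],"delta_rot":[0,0,-0.908],"jaw":8.5},{"translation":[57.4,-73.4,-3],"delta_rot":[0,0,-0.908],"jaw":8.5}]'

```text
time: 0.9
tool_pos: [0.359, -0.1644, 0.2343]
tool_rot: [-0.0, 0.773, 0.634, 0.0]
contact_force: [0.3, -0.6, -0.3]
gripper_width: 0.996
grasp_force: 0.0
```

```bash
python3 -c "
from h import *
go([.4636,.3554,.2],78.7)"
```

```text
t 0.9 pos [ 0.359  -0.1644  0.2343] F [ 0.3 -0.6 -0.3] w 85.1 g 0.0
translation cm [5.303e+01 4.000e-02 3.440e+00] rot [ 0.    -0.    -0.001]
```

Call:
send_rows --steps '[{"translation":[53,0,-1],"delta_rot":[0,0,0],"jaw":8.5},{"translation":[53,0,-1],"delta_rot":[0,0,0],"jaw":8.5},{"translation":[53,0,-1],"delta_rot":[0,0,0],"jaw":8.5},{"translation":[53,0,-1],"delta_rot":[0,0,0],"jaw":8.5},{"translation":[53,0,-1],"delta_rot":[0,0,0],"jaw":8.5},{"translation":[53,0,-1],"delta_rot":[0,0,0],"jaw":8.5},{"translation":[53,0,-1],"delta_rot":[0,0,0],"jaw":8.5},{"translation":[53,0,-1],"delta_rot":[0,0,0],"jaw":8.5}]'

```text
time: 1.7
tool_pos: [0.4372, 0.228, 0.2419]
tool_rot: [0.0, 0.773, 0.634, -0.0]
contact_force: [1.0, -0.5, 0.6]
gripper_width: 0.994
grasp_force: 0.0
```

```bash
python3 -c "
from h import *
go([.4636,.3554,.2],78.7)"
```

```text
t 1.7 pos [0.4372 0.228  0.2419] F [ 1.  -0.5  0.6] w 84.9 g 0.0
translation cm [13.01  0.1   4.19] rot [0.    0.    0.001]
```

Call:
send_rows --steps '[{"translation":[4.5,0,1],"delta_rot":[0,0,0],"jaw":8.5},{"translation":[9,0.1,2],"delta_rot":[0,0,0],"jaw":8.5},{"translation":[12,0.1,4],"delta_rot":[0,0,0],"jaw":8.5},{"translation":[13,0.1,6],"delta_rot":[0,0,0],"jaw":8.5},{"translation":[13,0.1,7.5],"delta_rot":[0,0,0],"jaw":8.5},{"translation":[13,0.1,8],"delta_rot":[0,0,0],"jaw":8.5},{"translation":[13,0.1,8],"delta_rot":[0,0,0],"jaw":8.5},{"translation":[13,0.1,8],"delta_rot":[0,0,0],"jaw":8.5}]'

```text
time: 2.5
tool_pos: [0.4645, 0.3525, 0.1633]
tool_rot: [0.0, 0.774, 0.634, 0.001]
contact_force: [0.8, 0.1, 0.8]
gripper_width: 0.997
grasp_force: 0.0
```

```bash
python3 -c "
from h import *
go([.4636,.3554,.07],78.7)"
```

```text
t 2.5 pos [0.4645 0.3525 0.1633] F [0.8 0.1 0.8] w 85.2 g 0.0
translation cm [ 0.25 -0.16  9.33] rot [ 0.001 -0.001 -0.001]
```

Call:
send_rows --steps '[{"translation":[0.3,-0.1,2],"delta_rot":[0,0,0],"jaw":8.5},{"translation":[0.3,-0.1,4],"delta_rot":[0,0,0],"jaw":8.5},{"translation":[0.3,-0.1,6],"delta_rot":[0,0,0],"jaw":8.5},{"translation":[0.3,-0.1,8],"delta_rot":[0,0,0],"jaw":8.5},{"translation":[0.3,-0.1,9.3],"delta_rot":[0,0,0],"jaw":8.5},{"translation":[0.3,-0.1,9.3],"delta_rot":[0,0,0],"jaw":8.5},{"translation":[0.3,-0.1,9.3],"delta_rot":[0,0,0],"jaw":7},{"translation":[0.3,-0.1,9.3],"delta_rot":[0,0,0],"jaw":4}]'

```text
time: 3.3
tool_pos: [0.4646, 0.3568, 0.071]
tool_rot: [0.0, 0.773, 0.634, 0.001]
contact_force: [-1.0, 0.5, 1.3]
gripper_width: 0.688
grasp_force: 0.3
```

Call:
send_rows --steps '[{"translation":[0,0,0],"delta_rot":[0,0,0],"jaw":4},{"translation":[0,0,0],"delta_rot":[0,0,0],"jaw":4},{"translation":[0,0,0],"delta_rot":[0,0,0],"jaw":4},{"translation":[0,0,0],"delta_rot":[0,0,0],"jaw":4},{"translation":[0,0,0],"delta_rot":[0,0,0],"jaw":4},{"translation":[0,0,0],"delta_rot":[0,0,0],"jaw":4},{"translation":[0,0,-0.5],"delta_rot":[0,0,0],"jaw":4},{"translation":[0,0,-1],"delta_rot":[0,0,0],"jaw":4}]'

```text
time: 4.1
tool_pos: [0.4633, 0.356, 0.0791]
tool_rot: [0.0, 0.773, 0.634, -0.0]
contact_force: [1.5, -0.1, -4.0]
gripper_width: 0.624
grasp_force: 63.5
```

```bash
python3 -c "
from h import *
go([.4636,.3554,.07],78.7)"
```

```text
t 4.1 pos [0.4633 0.356  0.0791] F [ 1.5 -0.1 -4. ] w 53.3 g 63.5
translation cm [-0.05  0.05  0.91] rot [-0.     0.001  0.   ]
```

Call:
send_rows --steps '[{"translation":[0,0,-2],"delta_rot":[0,0,0],"jaw":4},{"translation":[0,0,-4],"delta_rot":[0,0,0],"jaw":4},{"translation":[0,0,-6],"delta_rot":[0,0,0],"jaw":4},{"translation":[0,0,-8],"delta_rot":[0,0,0],"jaw":4},{"translation":[0,0,-10],"delta_rot":[0,0,0],"jaw":4},{"translation":[-2,0,-12],"delta_rot":[0,0,0],"jaw":4},{"translation":[-4,0,-13],"delta_rot":[0,0,0],"jaw":4},{"translation":[-7,0,-13],"delta_rot":[0,0,0],"jaw":4}]'

```text
time: 4.9
tool_pos: [0.4507, 0.2878, 0.2116]
tool_rot: [0.001, 0.773, 0.635, 0.002]
contact_force: [0.7, -1.2, -3.6]
gripper_width: 0.626
grasp_force: 63.9
```

```bash
python3 -c "
from h import *
go([.582,-.26,.2],78.7)
f=grab('scene');cv2.imwrite('pics/s2.png',cv2.resize(f['pixels'][40:240,200:480],(700,500)))"
```

```text
t 4.9 pos [0.4507 0.2878 0.2116] F [ 0.7 -1.2 -3.6] w 53.5 g 63.9
translation cm [-51.19  23.52   1.12] rot [ 0.003 -0.002  0.002]
```

View pics/s2.png

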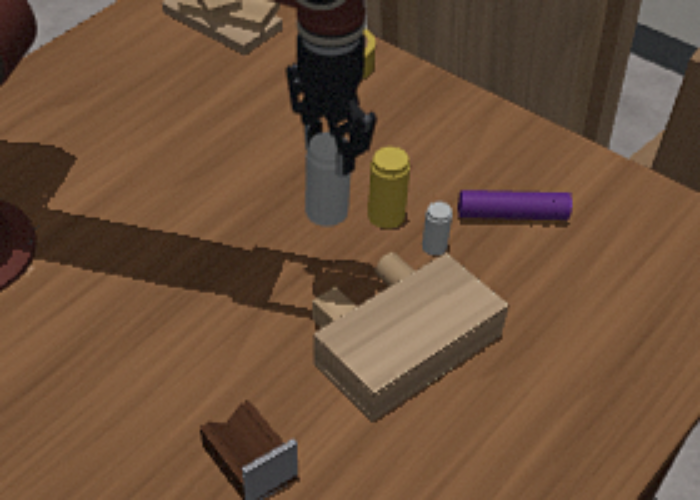

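The can hangs upright in the jaws at crop (327,180), and the blank is still in its lane at (395,268). I'll carry the can to the tile.

Call:
send_rows --steps '[{"translation":[-2.7,1.3,0],"delta_rot":[0,0,0],"jaw":4},{"translation":[-6.4,2.9,0],"delta_rot":[0,0,0],"jaw":4},{"translation":[-10,4.6,0],"delta_rot":[0,0,0],"jaw":4},{"translation":[-13.7,6.3,0],"delta_rot":[0,0,0],"jaw":4},{"translation":[-17.3,8,0],"delta_rot":[0,0,0],"jaw":4},{"translation":[-21,9.7,0],"delta_rot":[0,0,0],"jaw":4},{"translation":[-24.6,11.3,0],"delta_rot":[0,0,0],"jaw":4},{"translation":[-28.3,13,0],"delta_rot":[0,0,0],"jaw":4}]'

```text
time: 5.75
tool_pos: [0.5217, -0.0169, 0.2089]
tool_rot: [-0.0, 0.773, 0.634, -0.0]
contact_force: [1.0, -0.3, -2.7]
gripper_width: 0.624
grasp_force: 64.0
```

Call:
send_rows --steps '[{"translation":[-3.7,1.7,0],"delta_rot":[0,0,0],"jaw":4},{"translation":[-7.3,3.3,0],"delta_rot":[0,0,0],"jaw":4},{"translation":[-11,5,0],"delta_rot":[0,0,0],"jaw":4},{"translation":[-14.6,6.7,0],"delta_rot":[0,0,0],"jaw":4},{"translation":[-18,8.3,0],"delta_rot":[0,0,0],"jaw":4},{"translation":[-21,9.6,1],"delta_rot":[0,0,0],"jaw":4},{"translation":[-22.5,10.3,2.5],"delta_rot":[0,0,0],"jaw":4},{"translation":[-22.5,10.3,4],"delta_rot":[0,0,0],"jaw":4}]'

```text
time: 6.55
tool_pos: [0.5789, -0.2585, 0.1682]
tool_rot: [0.0, 0.774, 0.633, -0.0]
contact_force: [1.1, 0.6, -3.3]
gripper_width: 0.623
grasp_force: 64.1
```

```bash
python3 -c "
from h import *
go([.582,-.26,.083],78.7)"
```

```text
t 6.55 pos [ 0.5789 -0.2585  0.1682] F [ 1.1  0.6 -3.3] w 53.2 g 64.1
translation cm [-0.09  0.33  8.52] rot [-0.     0.001 -0.003]
```

Call:
send_rows --steps '[{"translation":[0,0.2,2],"delta_rot":[0,0,0],"jaw":4},{"translation":[0,0.2,4],"delta_rot":[0,0,0],"jaw":4},{"translation":[0,0.2,6],"delta_rot":[0,0,0],"jaw":4},{"translation":[0,0.2,7],"delta_rot":[0,0,0],"jaw":4},{"translation":[0,0.2,7.5],"delta_rot":[0,0,0],"jaw":4},{"translation":[0,0.2,7.8],"delta_rot":[0,0,0],"jaw":4},{"translation":[0,0.2,7.9],"delta_rot":[0,0,0],"jaw":4},{"translation":[0,0.2,7.9],"delta_rot":[0,0,0],"jaw":4}]'

```text
time: 7.35
tool_pos: [0.5815, -0.2568, 0.0912]
tool_rot: [0.001, 0.773, 0.634, 0.0]
contact_force: [0.6, 0.8, -4.1]
gripper_width: 0.627
grasp_force: 64.1
```

Call:
send_rows --steps '[{"translation":[0,0,0.3],"delta_rot":[0,0,0],"jaw":4},{"translation":[0,0,0.6],"delta_rot":[0,0,0],"jaw":4},{"translation":[0,0,0.8],"delta_rot":[0,0,0],"jaw":4},{"translation":[0,0,0.9],"delta_rot":[0,0,0],"jaw":4},{"translation":[0,0,0.95],"delta_rot":[0,0,0],"jaw":4},{"translation":[0,0,1.0],"delta_rot":[0,0,0],"jaw":4},{"translation":[0,0,1.0],"delta_rot":[0,0,0],"jaw":4},{"translation":[0,0,1.0],"delta_rot":[0,0,0],"jaw":4}]'

```text
time: 8.15
tool_pos: [0.581, -0.257, 0.0819]
tool_rot: [0.0, 0.773, 0.634, -0.0]
contact_force: [-3.8, 1.1, 6.0]
gripper_width: 0.624
grasp_force: 65.0
```

Call:
send_rows --steps '[{"translation":[0,0,0],"delta_rot":[0,0,0],"jaw":6},{"translation":[0,0,0],"delta_rot":[0,0,0],"jaw":7},{"translation":[0,0,0],"delta_rot":[0,0,0],"jaw":8.5},{"translation":[0,0,0],"delta_rot":[0,0,0],"jaw":8.5},{"translation":[0,0,0],"delta_rot":[0,0,0],"jaw":8.5},{"translation":[0,0,0],"delta_rot":[0,0,0],"jaw":8.5},{"translation":[0,0,-0.7],"delta_rot":[0,0,0],"jaw":8.5},{"translation":[0,0,-2],"delta_rot":[0,0,0],"jaw":8.5}]'

```text
time: 8.95
tool_pos: [0.5802, -0.2562, 0.0997]
tool_rot: [-0.001, 0.773, 0.634, -0.0]
contact_force: [0.5, -0.1, 0.3]
gripper_width: 1.001
grasp_force: 0.0
```

Call:
send_rows --steps '[{"translation":[0,0,-2],"delta_rot":[0,0,0],"jaw":8.5},{"translation":[0,0,-4],"delta_rot":[0,0,0],"jaw":8.5},{"translation":[0,0,-7],"delta_rot":[0,0,0],"jaw":8.5},{"translation":[0,0,-10],"delta_rot":[0,0,0],"jaw":8.5},{"translation":[3,-2,-11],"delta_rot":[0,0,0],"jaw":8.5},{"translation":[7,-4,-11],"delta_rot":[0,0,0],"jaw":8.5},{"translation":[12,-6,-11],"delta_rot":[0,0,0],"jaw":8.5},{"translation":[17,-8,-11],"delta_rot":[0,0,0],"jaw":8.5}]'

```text
time: 9.75
tool_pos: [0.537, -0.0806, 0.2121]
tool_rot: [0.001, 0.774, 0.634, 0.001]
contact_force: [0.5, -0.1, 0.9]
gripper_width: 0.995
grasp_force: 0.0
```

```bash
python3 - <<'E'
from h import *
u=np.array([.98,-.2,0])
go(np.array([.506,.3494,.15])+.033*u,168.5)
W=cloud(grab('scene')); m=(abs(W[...,0]-.582)<.07)&(abs(W[...,1]+.26)<.07)&(W[...,2]>.1)&(W[...,2]<.15)
rect('can',W[m])
E
```

```text
t 9.75 pos [ 0.537  -0.0806  0.2121] F [ 0.5 -0.1  0.9] w 85.0 g 0.0
translation cm [41.54 -8.22  6.19] rot [ 0.002  0.002 -1.568]
can 373 z 0.1182 c [ 581.3 -259.1] sz [52.1 52.4] ang 17.44
```

The can stands at (581,-259), top at about 0.12, on the tile. Now for the blank.

Call:
send_rows --steps '[{"translation":[5,-1,0],"delta_rot":[0,0,-0.15],"jaw":8.5},{"translation":[10,-2,0],"delta_rot":[0,0,-0.3],"jaw":8.5},{"translation":[15,-3,0],"delta_rot":[0,0,-0.45],"jaw":8.5},{"translation":[20,-4,0],"delta_rot":[0,0,-0.6],"jaw":8.5},{"translation":[25,-5,0],"delta_rot":[0,0,-0.75],"jaw":8.5},{"translation":[30,-6,0],"delta_rot":[0,0,-0.9],"jaw":8.5},{"translation":[35,-7,0],"delta_rot":[0,0,-1.05],"jaw":8.5},{"translation":[38,-7.6,0],"delta_rot":[0,0,-1.2],"jaw":8.5}]'

```text
time: 10.6
tool_pos: [0.5368, 0.3087, 0.212]
tool_rot: [0.001, 0.276, 0.961, 0.001]
contact_force: [0.2, -0.2, -0.8]
gripper_width: 0.996
grasp_force: 0.0
```

```bash
python3 - <<'E'
from h import *
u=np.array([.98,-.2,0])
go(np.array([.506,.3494,.12])+.033*u,168.5)
E
```

```text
t 10.6 pos [0.5368 0.3087 0.212 ] F [ 0.2 -0.2 -0.8] w 85.1 g 0.0
translation cm [1.69 2.95 9.2 ] rot [ 0.002  0.001 -0.359]
```

Call:
send_rows --steps '[{"translation":[0.8,1.4,2],"delta_rot":[0,0,-0.13],"jaw":8.5},{"translation":[1.7,2.9,4],"delta_rot":[0,0,-0.25],"jaw":8.5},{"translation":[1.7,2.9,6],"delta_rot":[0,0,-0.36],"jaw":8.5},{"translation":[1.7,2.9,7],"delta_rot":[0,0,-0.36],"jaw":8.5},{"translation":[1.7,2.9,7.5],"delta_rot":[0,0,-0.36],"jaw":8.5},{"translation":[1.7,2.9,7.5],"delta_rot":[0,0,-0.36],"jaw":8.5},{"translation":[1.7,2.9,7.5],"delta_rot":[0,0,-0.36],"jaw":8.5},{"translation":[1.7,2.9,7.5],"delta_rot":[0,0,-0.36],"jaw":8.5}]'

```text
time: 11.4
tool_pos: [0.5391, 0.3394, 0.1368]
tool_rot: [0.001, 0.104, 0.995, 0.001]
contact_force: [-0.1, 0.1, 0.7]
gripper_width: 0.997
grasp_force: 0.0
```

```bash
python3 - <<'E'
from h import *
u=np.array([.98,-.2,0])
go(np.array([.506,.3494,.022])+.033*u,168.5)
f=grab('scene');cv2.imwrite('pics/s3.png',cv2.resize(f['pixels'][80:230,290:450],(640,600),interpolation=2))
# recheck blank axis
W=cloud(f); P=top(W,(340,135,375,165),.044,.058); print(len(P),P.mean(0))
E
```

```text
t 11.4 pos [0.5391 0.3394 0.1368] F [-0.1  0.1  0.7] w 85.1 g 0.0
translation cm [ 0.17  0.3  11.48] rot [ 0.001  0.002 -0.008]
100 [0.52960816 0.33132472 0.04997137]
```

View pics/s3.png

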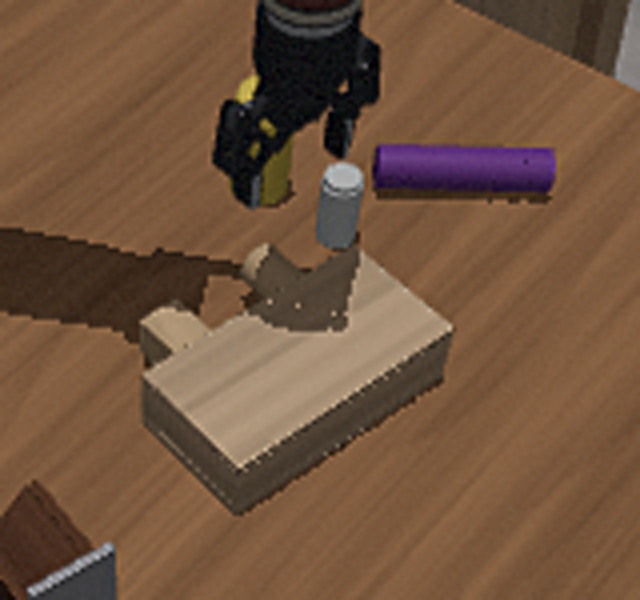

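The open jaws straddle the blank's end, which lies at crop (262,265). The small can at (340,205) is clear of the left finger. I'll descend.

Call:
send_rows --steps '[{"translation":[0.1,0.3,2.5],"delta_rot":[0,0,0],"jaw":8.5},{"translation":[0.1,0.3,5],"delta_rot":[0,0,0],"jaw":8.5},{"translation":[0.1,0.3,7.5],"delta_rot":[0,0,0],"jaw":8.5},{"translation":[0.1,0.3,9.5],"delta_rot":[0,0,0],"jaw":8.5},{"translation":[0.1,0.3,10.5],"delta_rot":[0,0,0],"jaw":8.5},{"translation":[0.1,0.3,11.2],"delta_rot":[0,0,0],"jaw":8.5},{"translation":[0.1,0.3,11.2],"delta_rot":[0,0,0],"jaw":7},{"translation":[0.1,0.3,11.2],"delta_rot":[0,0,0],"jaw":5}]'

```text
time: 12.25
tool_pos: [0.5387, 0.3428, 0.0245]
tool_rot: [0.001, 0.104, 0.995, 0.001]
contact_force: [-0.7, 0.1, -0.5]
gripper_width: 0.688
grasp_force: 0.0
```

Call:
send_rows --steps '[{"translation":[0,0,0],"delta_rot":[0,0,0],"jaw":2.5},{"translation":[0,0,0],"delta_rot":[0,0,0],"jaw":2.5},{"translation":[0,0,0],"delta_rot":[0,0,0],"jaw":2.5},{"translation":[0,0,0],"delta_rot":[0,0,0],"jaw":2.5},{"translation":[0,0,0],"delta_rot":[0,0,0],"jaw":2.5},{"translation":[0,0,0],"delta_rot":[0,0,0],"jaw":2.5},{"translation":[0,0,0],"delta_rot":[0,0,0],"jaw":2.5},{"translation":[0,0,0],"delta_rot":[0,0,0],"jaw":2.5}]'

```text
time: 13.05
tool_pos: [0.5386, 0.343, 0.0248]
tool_rot: [0.001, 0.104, 0.995, 0.001]
contact_force: [-2.3, -0.1, 5.8]
gripper_width: 0.418
grasp_force: 58.9
```

```bash
python3 - <<'E'
from h import *
u=np.array([.98,-.2,0])
go(np.array([.506,.3494,.022])-.09*u,168.5)
E
```

```text
t 13.05 pos [0.5386 0.343  0.0248] F [-2.3 -0.1  5.8] w 35.7 g 58.9
translation cm [12.32 -0.11  0.27] rot [ 0.001  0.001 -0.007]
```

Call:
send_rows --steps '[{"translation":[0.5,0,-0.1],"delta_rot":[0,0,0],"jaw":2.5},{"translation":[2,0,-0.1],"delta_rot":[0,0,0],"jaw":2.5},{"translation":[4,0,-0.1],"delta_rot":[0,0,0],"jaw":2.5},{"translation":[6,0,-0.1],"delta_rot":[0,0,0],"jaw":2.5},{"translation":[8,0,-0.1],"delta_rot":[0,0,0],"jaw":2.5},{"translation":[10,0,-0.1],"delta_rot":[0,0,0],"jaw":2.5},{"translation":[11.5,0,-0.1],"delta_rot":[0,0,0],"jaw":2.5},{"translation":[12.3,0,-0.1],"delta_rot":[0,0,0],"jaw":2.5}]'

```text
time: 13.85
tool_pos: [0.4149, 0.3676, 0.0232]
tool_rot: [-0.001, 0.103, 0.995, -0.001]
contact_force: [0.0, -0.1, -0.4]
gripper_width: 0.418
grasp_force: 58.7
```

```bash
python3 - <<'E'
from h import *
go([.4,.1,.2],165)
f=grab('scene');cv2.imwrite('pics/s4.png',cv2.resize(f['pixels'][60:210,270:430],(640,600),interpolation=2))
f=grab('top');cv2.imwrite('pics/t4.png',cv2.resize(f['pixels'][140:290,150:310],(640,600),interpolation=2))
E
```

```text
t 13.85 pos [0.4149 0.3676 0.0232] F [ 0.  -0.1 -0.4] w 35.7 g 58.7
translation cm [ -4.   -26.52 -17.65] rot [-0.002 -0.002  0.055]
```

View pics/s4.png

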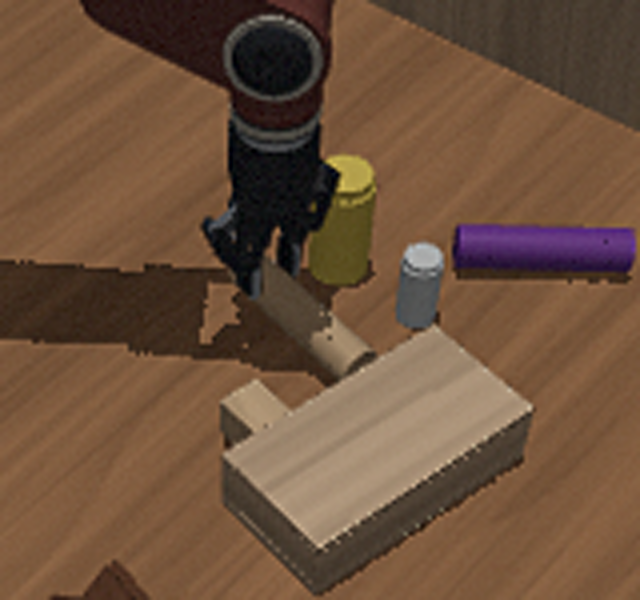

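The blank is held and drawn clear of the mouth: its tail is at crop (350,355), in front of the rack. Lifting.

Call:
send_rows --steps '[{"translation":[0.3,0,-1],"delta_rot":[0,0,0],"jaw":2.5},{"translation":[0.3,0,-2.5],"delta_rot":[0,0,0],"jaw":2.5},{"translation":[0.3,0,-4.5],"delta_rot":[0,0,0],"jaw":2.5},{"translation":[0.3,0,-7],"delta_rot":[0,0,0],"jaw":2.5},{"translation":[0.3,0,-9.5],"delta_rot":[0,0,0],"jaw":2.5},{"translation":[0.3,0,-12],"delta_rot":[0,0,0],"jaw":2.5},{"translation":[0.3,0,-13.5],"delta_rot":[0,0,0],"jaw":2.5},{"translation":[0.3,0,-14],"delta_rot":[0,0,0],"jaw":2.5}]'

```text
time: 14.75
tool_pos: [0.4163, 0.3692, 0.1677]
tool_rot: [0.002, 0.104, 0.995, 0.002]
contact_force: [-0.5, -0.0, -1.0]
gripper_width: 0.411
grasp_force: 58.8
```

```bash
cat >> h.py <<'E'
def held(r=.2):
    "blank in hand: fit tail points in both views"
    s=state(); p=s['tool_pos']; q=s['tool_rot']; R=Ro.from_quat([q[1],q[2],q[3],q[0]])
    for n in('scene','top'):
        W=cloud(grab(n)); L=R.inv().apply((W.reshape(-1,3)-p)); m=(L[:,0]<-.017)&(L[:,0]>-.16)&(abs(L[:,1])<.03)&(abs(L[:,2])<.06)
        L=L[m]; 
        print(n,len(L),'x range',np.percentile(L[:,0],[1,99]).round(4))
        if len(L)<30: continue
        # fit cylinder r=.02 : axis y=a+bx, z=c+dx in tool frame
        from scipy.optimize import least_squares
        f=lambda k:np.hypot(L[:,1]-k[0]-k[1]*L[:,0],(L[:,2]-k[2]-k[3]*L[:,0]))-.02
        o=least_squares(f,[0,0,0,0],loss='soft_l1',f_scale=.002); print(' axis y0,dy,z0,dz',o.x.round(4),'res',np.median(abs(f(o.x))).round(4))
E
python3 - <<'E'
from h import *
go([.4,.1,.2],165)
held()
E
```

```text
t 14.75 pos [0.4163 0.3692 0.1677] F [-0.5 -0.  -1. ] w 35.1 g 58.8
translation cm [ -3.99 -26.66  -3.31] rot [0.004 0.004 0.053]
scene 426 x range [-0.1271 -0.0185]
 axis y0,dy,z0,dz [-0.0001  0.0088 -0.0058 -0.0156] res 0.0013
top 689 x range [-0.1252 -0.0179]
 axis y0,dy,z0,dz [ 0.0003  0.0028 -0.006  -0.0137] res 0.0009
```

The grip is nearly level, with a 0.8° sag. The blank's tail is 127 mm from the TCP and its axis 5 mm above it. Next I carry it to above the cradle.

Call:
send_rows --steps '[{"translation":[-0.5,-3,0],"delta_rot":[0,-0.005,0.01],"jaw":2.5},{"translation":[-2,-7,0],"delta_rot":[0,-0.01,0.02],"jaw":2.5},{"translation":[-3.5,-11,0],"delta_rot":[0,-0.015,0.03],"jaw":2.5},{"translation":[-5,-15,0],"delta_rot":[0,-0.015,0.04],"jaw":2.5},{"translation":[-6.5,-19,0],"delta_rot":[0,-0.015,0.06],"jaw":2.5},{"translation":[-8,-23,0],"delta_rot":[0,-0.015,0.06],"jaw":2.5},{"translation":[-9.5,-27,0],"delta_rot":[0,-0.015,0.06],"jaw":2.5},{"translation":[-11,-30,0],"delta_rot":[0,-0.015,0.06],"jaw":2.5}]'

```text
time: 15.65
tool_pos: [0.4592, 0.05, 0.1623]
tool_rot: [0.006, 0.134, 0.991, -0.001]
contact_force: [-0.1, 0.3, -1.7]
gripper_width: 0.419
grasp_force: 59.0
```

```bash
python3 - <<'E'
from h import *
u=np.array([.966,-.259,0]);o=np.array([.5617,.0029,0])
go(o-.092*u+[0,0,.1],165)
E
```

```text
t 15.65 pos [0.4592 0.05   0.1623] F [-0.1  0.3 -1.7] w 35.8 g 59.0
translation cm [-1.86 -1.88  6.26] rot [-0.001  0.012 -0.007]
```

Call:
send_rows --steps '[{"translation":[-0.9,-0.9,0.5],"delta_rot":[0,0,0],"jaw":2.5},{"translation":[-1.9,-1.9,2],"delta_rot":[0,0,0],"jaw":2.5},{"translation":[-1.9,-1.9,4],"delta_rot":[0,0,-0.007],"jaw":2.5},{"translation":[-1.9,-1.9,5.5],"delta_rot":[0,0,-0.007],"jaw":2.5},{"translation":[-1.9,-1.9,6],"delta_rot":[0,0,-0.007],"jaw":2.5},{"translation":[-1.9,-1.9,6],"delta_rot":[0,0,-0.007],"jaw":2.5},{"translation":[-1.9,-1.9,6],"delta_rot":[0,0,-0.007],"jaw":2.5},{"translation":[-1.9,-1.9,6],"delta_rot":[0,0,-0.007],"jaw":2.5}]'

```text
time: 16.45
tool_pos: [0.4753, 0.0289, 0.1056]
tool_rot: [0.008, 0.13, 0.992, -0.001]
contact_force: [1.1, -0.2, -0.2]
gripper_width: 0.412
grasp_force: 59.1
```

```bash
python3 - <<'E'
from h import *
u=np.array([.966,-.259,0]);o=np.array([.5617,.0029,0])
go(o-.092*u+[0,0,.043],165)
held()
f=ld('top');cv2.imwrite('pics/t5.png',cv2.resize(f['pixels'][150:250,270:400],(780,600),interpolation=2))
E
```

```text
t 16.45 pos [0.4753 0.0289 0.1056] F [ 1.1 -0.2 -0.2] w 35.2 g 59.1
translation cm [ 0.29 -0.28  6.26] rot [0.001 0.017 0.002]
scene 661 x range [-0.1484 -0.0186]
 axis y0,dy,z0,dz [-0.0046 -0.0259 -0.0541 -0.506 ] res 0.0062
top 565 x range [-0.1467 -0.0373]
 axis y0,dy,z0,dz [-1.000e-04  1.000e-04 -1.280e-02 -1.002e-01] res 0.002
```

View pics/t5.png

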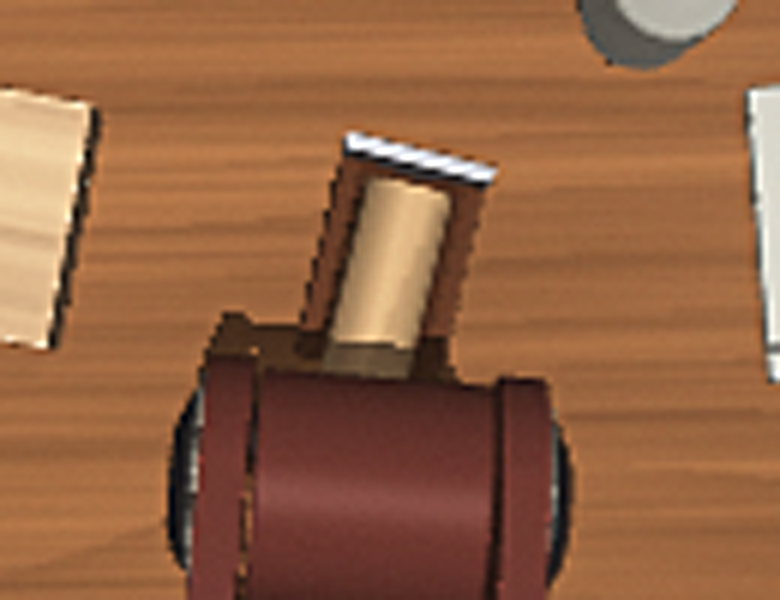

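The blank is over the V and parallel to it, its tail at crop (405,185) just short of the stop at (420,160). Lowering with a small sideways correction.

Call:
send_rows --steps '[{"translation":[0.2,-0.25,1],"delta_rot":[0,0,0],"jaw":2.5},{"translation":[0.2,-0.25,2.5],"delta_rot":[0,0,0],"jaw":2.5},{"translation":[0.2,-0.25,4],"delta_rot":[0,0,0],"jaw":2.5},{"translation":[0.2,-0.25,5],"delta_rot":[0,0,0],"jaw":2.5},{"translation":[0.2,-0.25,5.5],"delta_rot":[0,0,0],"jaw":2.5},{"translation":[0.2,-0.25,5.7],"delta_rot":[0,0,0],"jaw":2.5},{"translation":[0.2,-0.25,5.7],"delta_rot":[0,0,0],"jaw":2.5},{"translation":[0.2,-0.25,5.7],"delta_rot":[0,0,0],"jaw":2.5}]'

```text
time: 17.35
tool_pos: [0.4734, 0.0265, 0.0482]
tool_rot: [0.008, 0.13, 0.991, -0.001]
contact_force: [-0.9, -0.4, -0.7]
gripper_width: 0.416
grasp_force: 59.0
```

```bash
python3 - <<'E'
from h import *
u=np.array([.966,-.259,0]);o=np.array([.5617,.0029,0])
go(o-.077*u+[0,0,.043],165)
E
```

```text
t 17.35 pos [0.4734 0.0265 0.0482] F [-0.9 -0.4 -0.7] w 35.5 g 59.0
translation cm [-1.43  0.01  0.54] rot [0.001 0.016 0.001]
```

Slow final descent until the force shows contact.

Call:
send_rows --steps '[{"translation":[0,0,0.1],"delta_rot":[0,0,0],"jaw":2.5},{"translation":[0,0,0.2],"delta_rot":[0,0,0],"jaw":2.5},{"translation":[0,0,0.3],"delta_rot":[0,0,0],"jaw":2.5},{"translation":[0,0,0.35],"delta_rot":[0,0,0],"jaw":2.5},{"translation":[0,0,0.4],"delta_rot":[0,0,0],"jaw":2.5},{"translation":[0,0,0.4],"delta_rot":[0,0,0],"jaw":2.5},{"translation":[0,0,0.4],"delta_rot":[0,0,0],"jaw":2.5},{"translation":[0,0,0.4],"delta_rot":[0,0,0],"jaw":2.5}]'

```text
time: 18.15
tool_pos: [0.4729, 0.0265, 0.0435]
tool_rot: [0.007, 0.13, 0.991, -0.001]
contact_force: [0.1, -0.1, -1.3]
gripper_width: 0.416
grasp_force: 59.0
```

Call:
send_rows --steps '[{"translation":[0,0,0.05],"delta_rot":[0,0,0],"jaw":2.5},{"translation":[0,0,0.1],"delta_rot":[0,0,0],"jaw":2.5},{"translation":[0,0,0.15],"delta_rot":[0,0,0],"jaw":2.5},{"translation":[0,0,0.2],"delta_rot":[0,0,0],"jaw":2.5},{"translation":[0,0,0.2],"delta_rot":[0,0,0],"jaw":2.5},{"translation":[0,0,0.2],"delta_rot":[0,0,0],"jaw":2.5},{"translation":[0,0,0.2],"delta_rot":[0,0,0],"jaw":2.5},{"translation":[0,0,0.2],"delta_rot":[0,0,0],"jaw":2.5}]'

```text
time: 18.95
tool_pos: [0.4729, 0.0266, 0.0415]
tool_rot: [0.007, 0.13, 0.991, -0.001]
contact_force: [-0.6, -0.3, -0.0]
gripper_width: 0.414
grasp_force: 59.1
```

Call:
send_rows --steps '[{"translation":[0,0,0.1],"delta_rot":[0,0,0],"jaw":2.5},{"translation":[-0.2,0,0.1],"delta_rot":[0,0,0],"jaw":2.5},{"translation":[-0.4,0,0.1],"delta_rot":[0,0,0],"jaw":2.5},{"translation":[-0.6,0,0.1],"delta_rot":[0,0,0],"jaw":2.5},{"translation":[-0.8,0,0.1],"delta_rot":[0,0,0],"jaw":2.5},{"translation":[-0.9,0,0.1],"delta_rot":[0,0,0],"jaw":2.5},{"translation":[-1.0,0,0.1],"delta_rot":[0,0,0],"jaw":2.5},{"translation":[-1.0,0,0.1],"delta_rot":[0,0,0],"jaw":2.5}]'

```text
time: 19.75
tool_pos: [0.4816, 0.0243, 0.0407]
tool_rot: [0.006, 0.13, 0.991, -0.001]
contact_force: [-6.2, 2.0, 5.5]
gripper_width: 0.414
grasp_force: 60.4
```

Call:
send_rows --steps '[{"translation":[-0.1,0,0],"delta_rot":[0,0,0],"jaw":2.5},{"translation":[-0.2,0,0],"delta_rot":[0,0,0],"jaw":2.5},{"translation":[-0.25,0,0],"delta_rot":[0,0,0],"jaw":2.5},{"translation":[-0.3,0,0],"delta_rot":[0,0,0],"jaw":2.5},{"translation":[-0.35,0,0],"delta_rot":[0,0,0],"jaw":2.5},{"translation":[-0.4,0,0],"delta_rot":[0,0,0],"jaw":2.5},{"translation":[-0.4,0,0],"delta_rot":[0,0,0],"jaw":2.5},{"translation":[-0.4,0,0],"delta_rot":[0,0,0],"jaw":2.5}]'

```text
time: 20.55
tool_pos: [0.4849, 0.0234, 0.0408]
tool_rot: [0.005, 0.13, 0.992, -0.001]
contact_force: [-9.0, 2.3, 7.4]
gripper_width: 0.414
grasp_force: 60.8
```

Call:
send_rows --steps '[{"translation":[-0.1,0,0],"delta_rot":[0,0,0],"jaw":2.5},{"translation":[-0.15,0,0],"delta_rot":[0,0,0],"jaw":2.5},{"translation":[-0.2,0,0],"delta_rot":[0,0,0],"jaw":2.5},{"translation":[-0.25,0,0],"delta_rot":[0,0,0],"jaw":2.5},{"translation":[-0.3,0,0],"delta_rot":[0,0,0],"jaw":2.5},{"translation":[-0.35,0,0],"delta_rot":[0,0,0],"jaw":2.5},{"translation":[-0.35,0,0],"delta_rot":[0,0,0],"jaw":2.5},{"translation":[-0.35,0,0],"delta_rot":[0,0,0],"jaw":2.5}]'

```text
time: 21.35
tool_pos: [0.4878, 0.0226, 0.0409]
tool_rot: [0.004, 0.13, 0.992, -0.001]
contact_force: [-10.2, 2.7, 9.1]
gripper_width: 0.415
grasp_force: 61.2
```

Call:
send_rows --steps '[{"translation":[-0.1,0,-0.05],"delta_rot":[0,0,0],"jaw":2.5},{"translation":[-0.15,0,-0.05],"delta_rot":[0,0,0],"jaw":2.5},{"translation":[-0.2,0,-0.05],"delta_rot":[0,0,0],"jaw":2.5},{"translation":[-0.25,0,-0.05],"delta_rot":[0,0,0],"jaw":2.5},{"translation":[-0.3,0,-0.05],"delta_rot":[0,0,0],"jaw":2.5},{"translation":[-0.35,0,-0.05],"delta_rot":[0,0,0],"jaw":2.5},{"translation":[-0.35,0,-0.05],"delta_rot":[0,0,0],"jaw":2.5},{"translation":[-0.35,0,-0.05],"delta_rot":[0,0,0],"jaw":2.5}]'

```text
time: 22.15
tool_pos: [0.4878, 0.0226, 0.0407]
tool_rot: [-0.0, 0.13, 0.992, -0.0]
contact_force: [-20.8, 4.6, 17.8]
gripper_width: 0.413
grasp_force: 63.0
```

It has stalled at the stop with about 20 N along the axis. I'll ease off and release.

Call:
send_rows --steps '[{"translation":[0.1,0,-0.05],"delta_rot":[0,0,0],"jaw":2.5},{"translation":[0.15,0,-0.1],"delta_rot":[0,0,0],"jaw":2.5},{"translation":[0.15,0,-0.1],"delta_rot":[0,0,0],"jaw":2.5},{"translation":[0.15,0,-0.1],"delta_rot":[0,0,0],"jaw":4.5},{"translation":[0.15,0,-0.1],"delta_rot":[0,0,0],"jaw":6},{"translation":[0.15,0,-0.1],"delta_rot":[0,0,0],"jaw":7},{"translation":[0.15,0,-0.1],"delta_rot":[0,0,0],"jaw":7},{"translation":[0.15,0,-0.1],"delta_rot":[0,0,0],"jaw":7}]'

```text
time: 22.95
tool_pos: [0.4921, 0.0214, 0.0425]
tool_rot: [0.008, 0.13, 0.991, -0.001]
contact_force: [0.3, -1.3, 0.5]
gripper_width: 0.822
grasp_force: 0.0
```

Call:
send_rows --steps '[{"translation":[0,0,-1],"delta_rot":[0,0,0],"jaw":7},{"translation":[0,0,-2.5],"delta_rot":[0,0,0],"jaw":7},{"translation":[0,0,-5],"delta_rot":[0,0,0],"jaw":7},{"translation":[1,0,-7],"delta_rot":[0,0,0],"jaw":5},{"translation":[3,0,-7],"delta_rot":[0,0,0],"jaw":3},{"translation":[5,0,-7],"delta_rot":[0,0,0],"jaw":0.5},{"translation":[6,0,-7],"delta_rot":[0,0,0],"jaw":0},{"translation":[6.5,0,-7],"delta_rot":[0,0,0],"jaw":0}]'

```text
time: 23.75
tool_pos: [0.4275, 0.0387, 0.1117]
tool_rot: [0.008, 0.13, 0.991, -0.001]
contact_force: [0.1, -0.3, 0.1]
gripper_width: 0.005
grasp_force: 0.0
```

```bash
cat >> h.py <<'E'
def seat():
    a=np.radians(-15); R2=np.array([[np.cos(a),np.sin(a)],[-np.sin(a),np.cos(a)]]); from scipy.optimize import least_squares
    for n in('scene','top'):
        W=cloud(grab(n)).reshape(-1,3); c=(W[:,:2]-[.5617,.0029])@R2.T; L=np.c_[c,W[:,2]]
        m=(L[:,0]>-.12)&(L[:,0]<.047)&(abs(L[:,1])<.02)&(L[:,2]>.052)&(L[:,2]<.085); B=L[m]
        if len(B)<30: print(n,len(B)); continue
        f=lambda k:np.hypot(B[:,1]-k[0]-k[1]*B[:,0],B[:,2]-k[2]-k[3]*B[:,0])-.02
        o=least_squares(f,[0,0,.048,0],loss='soft_l1',f_scale=.002)
        s=L[(abs(L[:,1])<.03)&(L[:,2]>.072)&(L[:,2]<.085)&(L[:,0]>.03)&(L[:,0]<.08)]
        print(n,len(B),'y0,dy,z0,dz',o.x.round(4),'x',np.percentile(B[:,0],[.5,99.5]).round(4),'stop x',np.percentile(s[:,0],[2,98]).round(4))
E
python3 - <<'E'
from h import *
u=np.array([.966,-.259,0]);o=np.array([.5617,.0029,0])
go(o-.135*u+[0,0,.05],165)
seat()
f=ld('scene');cv2.imwrite('pics/s6.png',cv2.resize(f['pixels'][170:270,240:370],(780,600),interpolation=2))
E
```

```text
t 23.75 pos [0.4275 0.0387 0.1117] F [ 0.1 -0.3  0.1] w 0.4 g 0.0
translation cm [-0.29  0.02  6.17] rot [0.    0.016 0.001]
scene 513 y0,dy,z0,dz [-0.0007  0.0004  0.0471 -0.0024] x [-0.1095  0.0411] stop x [0.0496 0.0588]
top 725 y0,dy,z0,dz [ 0.0001 -0.0015  0.0485 -0.0003] x [-0.1092  0.0457] stop x [0.0498 0.0576]
```

View pics/s6.png

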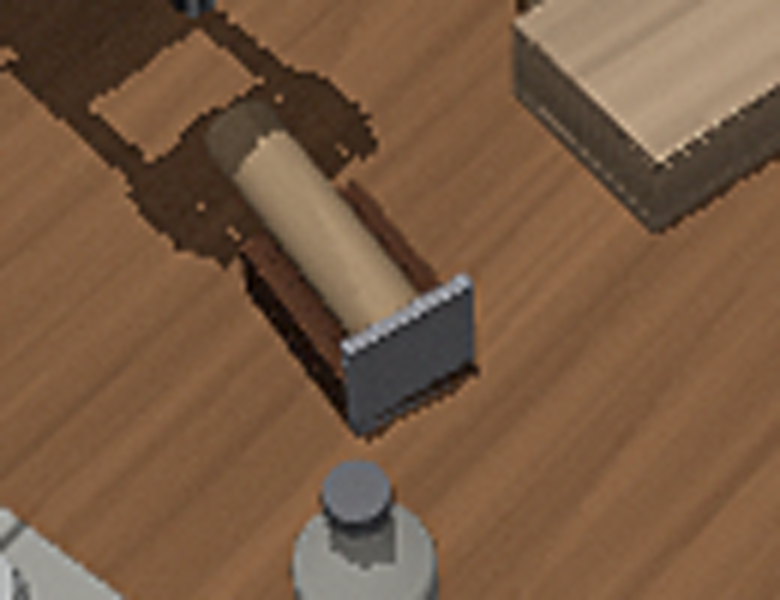

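The blank lies in the V with its axis at 48 mm, level, and its front end at about -109.5 mm. Its tail is against the stop at crop (400,310). I'll give the front end one gentle push with the closed fingers to make sure it is home.

Call:
send_rows --steps '[{"translation":[0.2,0,2],"delta_rot":[0,0.016,0],"jaw":0},{"translation":[0.2,0,4],"delta_rot":[0,0.016,0],"jaw":0},{"translation":[0.2,0,6],"delta_rot":[0,0.016,0],"jaw":0},{"translation":[0.2,0,6.5],"delta_rot":[0,0.016,0],"jaw":0},{"translation":[-0.3,0,6.5],"delta_rot":[0,0.016,0],"jaw":0},{"translation":[-0.6,0,6.5],"delta_rot":[0,0.016,0],"jaw":0},{"translation":[-0.9,0,6.5],"delta_rot":[0,0.016,0],"jaw":0},{"translation":[-1.1,0,6.5],"delta_rot":[0,0.016,0],"jaw":0}]'

```text
time: 24.65
tool_pos: [0.4408, 0.0352, 0.0476]
tool_rot: [0.001, 0.13, 0.992, 0.0]
contact_force: [0.3, -0.3, 0.9]
gripper_width: -0.004
grasp_force: 0.0
```

Call:
send_rows --steps '[{"translation":[-0.1,0,0],"delta_rot":[0,0,0],"jaw":0},{"translation":[-0.2,0,0],"delta_rot":[0,0,0],"jaw":0},{"translation":[-0.3,0,0],"delta_rot":[0,0,0],"jaw":0},{"translation":[-0.4,0,0],"delta_rot":[0,0,0],"jaw":0},{"translation":[-0.5,0,0],"delta_rot":[0,0,0],"jaw":0},{"translation":[-0.6,0,0],"delta_rot":[0,0,0],"jaw":0},{"translation":[-0.6,0,0],"delta_rot":[0,0,0],"jaw":0},{"translation":[-0.6,0,0],"delta_rot":[0,0,0],"jaw":0}]'

```text
time: 25.45
tool_pos: [0.4444, 0.0341, 0.0463]
tool_rot: [-0.002, 0.13, 0.992, 0.0]
contact_force: [-5.1, 1.1, 4.3]
gripper_width: -0.001
grasp_force: 2.7
```

Call:
send_rows --steps '[{"translation":[-0.1,0,0],"delta_rot":[0,0,0],"jaw":0},{"translation":[-0.2,0,0],"delta_rot":[0,0,0],"jaw":0},{"translation":[-0.3,0,0],"delta_rot":[0,0,0],"jaw":0},{"translation":[-0.35,0,0],"delta_rot":[0,0,0],"jaw":0},{"translation":[-0.4,0,0],"delta_rot":[0,0,0],"jaw":0},{"translation":[-0.4,0,0],"delta_rot":[0,0,0],"jaw":0},{"translation":[-0.4,0,0],"delta_rot":[0,0,0],"jaw":0},{"translation":[-0.4,0,0],"delta_rot":[0,0,0],"jaw":0}]'

```text
time: 26.25
tool_pos: [0.4444, 0.0341, 0.0461]
tool_rot: [-0.007, 0.13, 0.992, 0.001]
contact_force: [-20.1, 4.3, 17.9]
gripper_width: -0.002
grasp_force: 10.7
```

Nothing moved under 20 N, so the blank is home. Backing off and checking.

Call:
send_rows --steps '[{"translation":[0.5,0,0],"delta_rot":[0,0,0],"jaw":0},{"translation":[1.5,0,0],"delta_rot":[0,0,0],"jaw":0},{"translation":[3,0,-1],"delta_rot":[0,0,0],"jaw":0},{"translation":[5,0,-4],"delta_rot":[0,0,0],"jaw":0},{"translation":[6,0,-8],"delta_rot":[0,0,0],"jaw":0},{"translation":[7,0,-12],"delta_rot":[0,0,0],"jaw":0},{"translation":[7,0,-15],"delta_rot":[0,0,0],"jaw":0},{"translation":[7,0,-15],"delta_rot":[0,0,0],"jaw":0}]'

```text
time: 27.05
tool_pos: [0.3844, 0.0507, 0.2022]
tool_rot: [0.006, 0.13, 0.992, 0.001]
contact_force: [1.2, 0.0, 1.1]
gripper_width: 0.002
grasp_force: 0.0
```

```bash
python3 - <<'E'
from h import *
seat()
f=ld('scene');cv2.imwrite('pics/s7.png',f['pixels'])
E
```

```text
scene 508 y0,dy,z0,dz [-0.0007  0.0023  0.0474  0.0073] x [-0.1089  0.0414] stop x [0.0498 0.06  ]
top 720 y0,dy,z0,dz [0.0003 0.0024 0.0486 0.0043] x [-0.1091  0.0462] stop x [0.0497 0.0576]
```

View pics/s7.png

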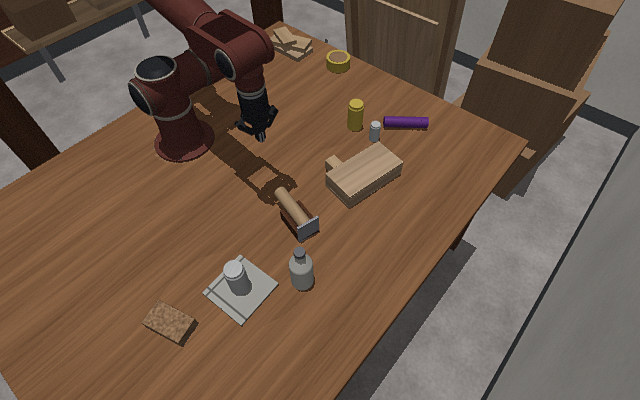

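The can is upright on the tile at (237,277) and the blank lies in the cradle at (295,212). The bystanders look unmoved. The fitted slope shifted slightly, so I'll check it against noise.

```bash
python3 - <<'E'
from h import *
for i in range(3): seat()
a=np.radians(-15); R2=np.array([[np.cos(a),np.sin(a)],[-np.sin(a),np.cos(a)]])
for n in('scene','top'):
    W=np.concatenate([cloud(grab(n)).reshape(-1,3) for _ in range(4)]); c=(W[:,:2]-[.5617,.0029])@R2.T
    print(n,[(x,round(float(np.median(W[(abs(c[:,0]-x/1e3)<.01)&(abs(c[:,1])<.006)&(W[:,2]>.05)&(W[:,2]<.08),2])*1e3),1)) for x in(-100,-80,-60,-40,-20,0,20,38)])
E
```

```text
scene 507 y0,dy,z0,dz [-0.0009 -0.0028  0.0471  0.0028] x [-0.1103  0.0414] stop x [0.0501 0.0591]
top 716 y0,dy,z0,dz [ 0.     -0.0022  0.0487  0.0013] x [-0.1093  0.0462] stop x [0.0495 0.0576]
scene 508 y0,dy,z0,dz [-0.0008  0.002   0.0472  0.0053] x [-0.11    0.0407] stop x [0.0493 0.0599]
top 719 y0,dy,z0,dz [ 0.     -0.0013  0.0485  0.0034] x [-0.1092  0.0462] stop x [0.0497 0.0577]
scene 509 y0,dy,z0,dz [-0.0006 -0.0033  0.0473  0.0026] x [-0.1093  0.0413] stop x [0.0502 0.0594]
top 717 y0,dy,z0,dz [0.0002 0.0041 0.0486 0.0028] x [-0.1092  0.0462] stop x [0.0496 0.0575]
scene [(-100, 67.1), (-80, 67.1), (-60, 66.8), (-40, 66.6), (-20, 66.9), (0, 67.0), (20, 66.4), (38, 67.0)]
top [(-100, 68.7), (-80, 68.5), (-60, 68.5), (-40, 68.1), (-20, 68.5), (0, 67.9), (20, 67.8), (38, 68.2)]
```

Across repeats the slope is only noise; the top line is level at about 68 mm, so the blank is seated and home. Handing in.

```bash
python3 -c "
from plant import *
print(job_done())"
```

```text
the job is handed in; nothing more can be done
None
```

The job is handed in after about 28 s of the 69 s allowed: the can stands upright on the grey tile, the blank lies in the V cradle and did not move under a 20 N push towards the stop, and the batten, glue bottle and cork block look unmoved; I got no verdict back.

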